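# Lock a work stop into the T-slot rail

## Task

Set up the slotted rail on the bench for the next job: slide its shutter all the way open, then take the T-headed work stop out of its wooden holder and drop it into the slot with its head along the slot, so that its collar sits flat on the rail. Give the stop a quarter turn, so that its blade stands square across the slot and the head is locked under the rail, and let go.

Things in the scene. Friction and masses are not known exactly. Their poses are not given: they have to be found in the camera images.
- slot_rail: Fixed steel rail, 210 x 84 x 42 mm high, left on the bench. Origin: centre of underside; x along its length and slot. Its -x half has the slot, 90 mm long (x -97 to -7) and 22 wide, lips 12 mm thick, over a cavity 60 wide, 90 long, floor 8 mm above the bench. The +x half is solid: the open shutter parks on it. Along both top edges run guides 5.5 mm high, 48 mm apart, the shutter between them.
- slot_mouth (a point): Centre of the slot's mouth, level with the rail's top face, 42 mm above the bench; its axes are the rail's.
- shutter (a joint): Slide of the dark steel shutter, a plate 98 x 46 x 4 mm on the rail's top that covers the slot: 0 m = shut, 0.100 m = fully open at its end stop; it opens towards the rail's +x. Starts within 12 mm of shut, moves with about 2 N of friction, stays where it is left. While it covers the slot nothing can be dropped in.
- shutter_tab (a point): Top centre of the shutter's upright push tab: 10 mm thick along the rail, 36 mm wide across it, up to 27 mm above the rail's top face (69 mm above the bench); moves with the shutter. Shut, it stands 20 mm towards the rail's +x from the slot's centre.
- stop_holder: Fixed wooden block, 90 x 50 x 34 mm, on the right part of the bench, with a rectangular well 54 x 20 mm, 26 mm deep, long along its x axis, in which the work stop stands upright. Origin: centre of its underside. Behind and between it and the rail stands the bench vice, 190 mm tall, its front 0.49 m ahead of the robot's base and its sides at y -0.13 and 0.01 m: pass over or in front of it.
- work_stop: Steel stop, 80 mm tall, 0.2 to 0.4 kg. Origin: centre of underside, z up its axis. T head 50 (along x) x 16 x 12 mm high, underside 44 x 11; shank 16 dia; collar 40 dia from 28 to 36 mm up; upright blade 60 (along x) x 14 mm thick (along y) from 36 to 80 mm, gripped across its thickness. Half a turn is the same. Seated, the head hangs 4 mm under the lips and turns freely either way, no click.
- stop_collar (a point): Centre of the collar's underside, on the stop's axis, 28 mm above its origin; seated, it is level with the rail's top face.
- stop_grip (a point): Middle of the work stop's blade, on its axis, 60 mm above its origin and 20 mm below its top edge.

How it is judged:
By the outcome, as a careful person would: the job done as asked, in the order asked, and still so for the second after the job is handed in, with the robot touching nothing.
It also fails if it takes over 64 s, if anything falls off the work surface, if the arm or the gripper's body presses on something with over 40 N, if the wrist force passes 120 N, or if a joint passes its speed limit or range.

## Robot

A 6-joint arm with a two-finger parallel gripper is mounted at the origin on a cart in front of the work surface, level with it; the furniture and walls round the work are solid. World frame = base frame: x ahead of the robot, y to its left, z up, the work surface at z = 0. Lengths are in m, angles in rad, forces in N, time in s.
With the tool pointing down it reaches from about 0.35 to 0.975 m from the base axis. Payload 4.9 kg.
Tool frame: the origin (TCP) lies midway between the tips of the shut fingers; the grasp point (between the pads) lies behind it (manip.grasp_offset is the y of the grasp point in the tool frame, in m); y points along the fingers, z is the direction in which the jaws open and shut, and the axes are right-handed (so a half turn about y gives the same grasp; the last joint's range is limited). The gripper opens to 85 mm and grips with 20 to 120 N. Pads are 22 mm wide; open, the fingers measure 114 mm over their backs; the gripper's body (76 mm by 85 mm) begins 54 mm behind the grasp point. The pads swing forward as they close: fully open they stand 13 mm farther back than shut.
Start: joints at [0.994, 0.053, 1.613, -0, 1.476, -0.119], TCP at [0.276, 0.561, 0.203] pointing down, gripper open.
Joint ranges: [-3.01, 3.01], [-1.01, 2.22], [0.06, 2.58], [-1.02, 4.17], [0.09, 2.62], [-3.14, 3.14]. Speed limits (rad/s): [2.57, 2.57, 3.14, 3.14, 3.14, 3.14].

## Interface

Orientations are given as a unit quaternion [w, x, y, z].
In Python, from plant import manip gives the robot as it stands. The module is installed in compiled form; this text tells all that it offers.
- The arm moves only by the shell command python3 -m jog 'ROWS'. ROWS is a JSON object of lists of equal length, an entry for each row: "offset": the shift along the world's x, y, z in units of 50 mm (1.0 is 50 mm), a list of three; "angular": the turn, a rotation vector about the world's x, y, z in units of 6 degrees (1.0 is 6 degrees), a list of three; "jaw": the finger opening in mm, from 0 to 85.4. In form: {"offset": [[tx, ty, tz], ...], "angular": [[ax, ay, az], ...], "jaw": [jaw, ...]}. A call has 1 to 12 rows; each row shifts and turns the commanded pose from where the row before left it; what a row does not reach is not made up. A row lasts 1/10 s, in which the tool goes at most 50 mm and 8.59 degrees, less where a joint would pass 70% of its speed; a pose out of reach is approached as far as the arm can. A call is refused whole if a number of a shift passes 1 or a number of a turn 1, either way. A call with a gripper value outside its range is refused whole. The fingers move at their own pace and stop on an object; the grip force is fixed at half the most. Time passes only in rows, so rows that do not move let the fingers close. It gives the time, the measured TCP pose, the force and the opening at its end, in the units of the state.
- manip.state(): the state, without advancing time (a new reading comes with each control period).
- manip.grab_frame(name): name is "scene" or "top" or "wrist"; returns the picture (384x512x3 uint8, blue, green, red); there is no depth.
- manip.camera_model(name): a dict with "fx", "fy", "cx", "cy" (pixels), "rvec" (rotation vector, rad) and "tvec" (3), from world to camera coordinates, as OpenCV has them; the wrist camera has in their place "mount" (4x4, takes a point from camera to tool coordinates, whose origin is the TCP and whose axes are the tool frame's). Camera axes: x right, y down, z forward; pixel columns grow to the right and rows downward; lengths in m; the calibration is good to about 2 mm. A picture is of the moment at which its call begins: read the wrist's pose just before it. camera_model takes no time and is no camera call.
- manip.job_done(): hands the job in, once; it reports no verdict.
The state is a dict: "time": time; "joint_pos": joint angles; "joint_vel": joint speeds; "joint_efforts": joint torques, N m; "tool_pos": TCP position; "tool_rot": TCP orientation; "contact_force": force on the tool from outside, world axes, zero at the start; "ft_torque": the same for the moment, N m; "gripper_width": opening from 0.0 (shut) to 1.0 (fully open).
Only numpy, scipy, OpenCV 4.12 (cv2) and the standard library are available. Lean on these libraries where they do the work, as an engineer would, in place of code of your own. Each camera call takes 0.05 s, during which the arm holds its last target.

## Working session

There is one attempt and no reset: what is moved stays moved. The work goes in short steps, Python scripts to look and compute and a shell command to move; the robot and the scene stay as the last step left them, time stands still between calls to the robot, and variables do not carry over. Pictures are saved under pics/ and viewed, and the job is handed in when it is done.

```bash
mkdir -p pics; cat > h.py <<'E'
import numpy as np,cv2
from plant import manip
from scipy.spatial.transform import Rotation as R
def cam(n,st=None):
    m=manip.camera_model(n)
    K=np.array([[m['fx'],0,m['cx']],[0,m['fy'],m['cy']],[0,0,1.]])
    if 'rvec' in m:
        Rm=cv2.Rodrigues(np.array(m['rvec'],float))[0]; t=np.array(m['tvec'],float).ravel()
    else:
        q=st['tool_rot']; T=np.eye(4); T[:3,:3]=R.from_quat([q[1],q[2],q[3],q[0]]).as_matrix(); T[:3,3]=st['tool_pos']
        W=np.linalg.inv(T@np.array(m['mount'])); Rm=W[:3,:3]; t=W[:3,3]
    return K,Rm,t
def onplane(c,uv,z):
    K,Rm,t=c; d=Rm.T@np.linalg.inv(K)@np.array([uv[0],uv[1],1.]); o=-Rm.T@t
    return o+d*(z-o[2])/d[2]
def proj(c,p):
    K,Rm,t=c; x=K@(Rm@np.array(p,float)+t); return x[:2]/x[2]
E
python3 - <<'E'
from h import *
st=manip.state();print(st)
print(manip.grasp_offset)
for n in ['scene','top']:
    cv2.imwrite(f'pics/{n}0.png',manip.grab_frame(n)); c=cam(n); print(n,-c[1].T@c[2], c[1][2])
E
```

```text
{'time': 0.0, 'joint_pos': array([ 9.93981623e-01,  5.33496151e-02,  1.61430234e+00,  8.45586688e-06,
        1.47600536e+00, -1.19031879e-01]), 'joint_vel': array([-8.34078353e-04, -2.27045914e-03, -6.12511881e-04,  1.27097382e-03,
        1.03847387e-03, -4.94753880e-05]), 'joint_efforts': array([ 1.58744613e-03, -3.93675399e+01, -3.70179427e+01,  3.54300056e-06,
        6.82583079e-03,  7.29922277e-06]), 'tool_pos': array([0.27586403, 0.56006076, 0.20206259]), 'tool_rot': array([-0.68797875,  0.68934918, -0.16069298,  0.16018962]), 'contact_force': array([ 0.44374014, -0.72010102, -0.53781723]), 'ft_torque': array([-0.01868801, -0.00682554, -0.0223697 ]), 'gripper_width': 1.0005692318983834}
-0.0187
scene [ 0.11984384 -0.63267419  0.73250721] [ 0.35661427  0.66542356 -0.65577263]
top [ 0.36408483 -0.00522548  1.07210471] [ 0.10548903 -0.00550653 -0.99440522]
```

View pics/scene0.png

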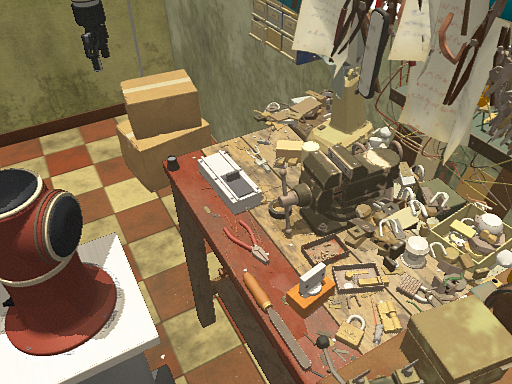

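View pics/top0.png

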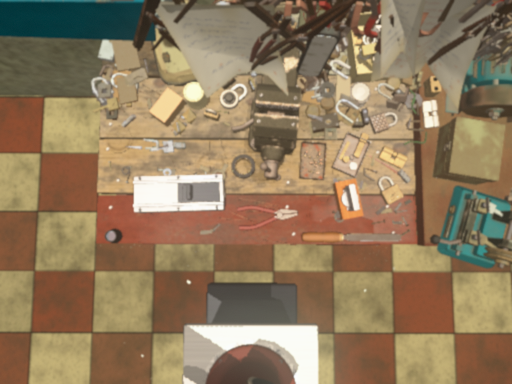

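The scene view has the rail at about (230,180) and the orange holder with the stop at (312,288). The top view has the rail at x 133–224, y 175–212 and the holder at (348,199). I'll zoom in on both.

```bash
python3 - <<'E'
from h import *
a=cv2.imread('pics/top0.png'); b=cv2.imread('pics/scene0.png')
f=lambda im,x,y,w,h,s: cv2.resize(im[y:y+h,x:x+w],None,fx=s,fy=s,interpolation=cv2.INTER_CUBIC)
A=f(a,125,165,110,60,7); B=f(a,325,170,50,60,5); 
cv2.imwrite('pics/za.png',A)
C=f(b,190,140,80,75,5); D=f(b,280,255,60,60,5)
H=np.zeros((600,800,3),np.uint8); H[:300,:250]=B;H[:375,260:660]=C;H[300:600,:300][:, :250]=0
cv2.imwrite('pics/zb.png',H); H[:]=0
H[:300,:300]=D; cv2.imwrite('pics/zc.png',H[:300,:300])
E
```

```text
(no output)
```

View pics/za.png

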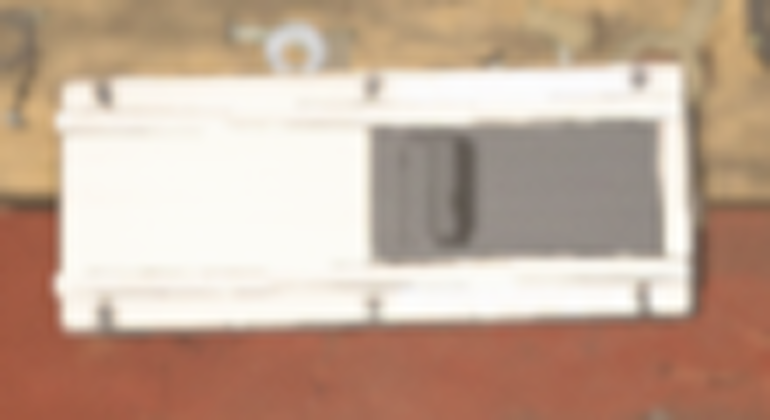

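View pics/zb.png

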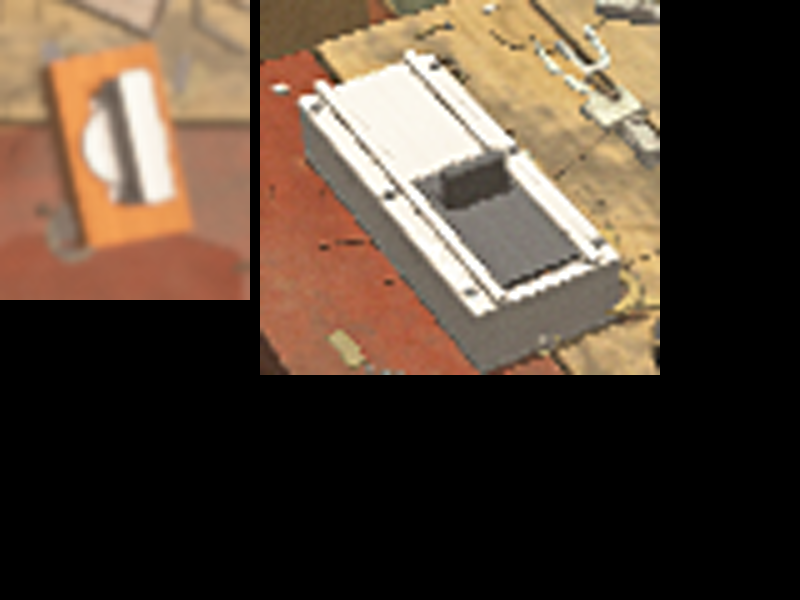

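View pics/zc.png

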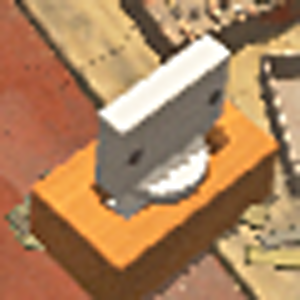

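```bash
python3 - <<'E'
from h import *
c=cam('top')
def P(L,s,o,z): return np.array([onplane(c,((x+.5)/s-.5+o[0],(y+.5)/s-.5+o[1]),z) for x,y in L])
def show(n,p):
    print(n,p[:,:2].round(4).tolist(),'ctr',p[:,:2].mean(0).round(4)); d=np.roll(p,-1,0)-p
    print('  len',np.linalg.norm(d,axis=1).round(4),'ang',np.degrees(np.arctan2(d[:,1],d[:,0])).round(1))
show('rail',P([(63,82),(683,67),(692,313),(62,330)],7,(125,165),.042))
show('shutter',P([(373,127),(658,120),(664,258),(375,263)],7,(125,165),.046))
show('tab',P([(432,135),(462,133),(466,244),(436,246)],7,(125,165),.069))
show('holder',P([(50,67),(155,42),(192,230),(90,250)],5,(325,170),.034))
show('blade',P([(123,73),(152,68),(177,193),(146,201)],5,(325,170),.080))
# scene cross-check
c=cam('scene')
show('bladeS',P([(100,112),(208,37),(230,62),(117,131)],5,(280,255),.080))
show('holdS',P([(30,187),(180,78),(278,148),(122,268)],5,(280,255),.034))
show('railS',P([(300-260,98),(415-260,52),(620-260,255),(478-260,315)],5,(190,140),.042))
show('tabS',P([(443-260,168),(503-260,150),(512-260,158),(452-260,178)],5,(190,140),.069))
E
```

```text
rail [[0.4997, 0.2774], [0.5056, 0.0686], [0.4226, 0.0646], [0.4161, 0.275]] ctr [0.461  0.1714]
  len [0.2088 0.0831 0.2104 0.0836] ang [ -88.4 -177.3   91.8    1.6]
shutter [[0.4844, 0.172], [0.4871, 0.0765], [0.4407, 0.0739], [0.4387, 0.1703]] ctr [0.4627 0.1232]
  len [0.0955 0.0465 0.0964 0.0457] ang [ -88.3 -176.8   91.2    2.1]
tab [[0.4791, 0.1486], [0.4798, 0.1388], [0.4433, 0.1368], [0.4426, 0.1466]] ctr [0.4612 0.1427]
  len [0.0098 0.0365 0.0098 0.0365] ang [ -85.9 -176.9   94.1    3.2]
holder [[0.4866, -0.1985], [0.4988, -0.2488], [0.4094, -0.2645], [0.3998, -0.2161]] ctr [ 0.4487 -0.232 ]
  len [0.0517 0.0908 0.0493 0.0886] ang [ -76.4 -170.1  101.2   11.4]
blade [[0.4786, -0.2231], [0.4809, -0.2364], [0.4241, -0.2466], [0.4204, -0.2324]] ctr [ 0.451  -0.2346]
  len [0.0135 0.0578 0.0146 0.0589] ang [ -80.  -169.9  104.6    9.1]
bladeS [[0.4232, -0.2261], [0.4805, -0.2166], [0.4806, -0.2311], [0.4239, -0.2368]] ctr [ 0.4521 -0.2277]
  len [0.0581 0.0145 0.057  0.0107] ang [   9.5  -89.5 -174.2   93.6]
holdS [[0.4002, -0.2146], [0.4831, -0.1993], [0.4969, -0.2482], [0.4111, -0.2638]] ctr [ 0.4478 -0.2315]
  len [0.0843 0.0508 0.0872 0.0504] ang [  10.4  -74.2 -169.7  102.5]
railS [[0.4185, 0.2758], [0.4923, 0.2833], [0.5062, 0.0706], [0.4242, 0.0664]] ctr [0.4603 0.174 ]
  len [0.0742 0.2132 0.082  0.2095] ang [   5.8  -86.3 -177.1   91.6]
tabS [[0.4465, 0.1476], [0.4797, 0.1455], [0.4807, 0.1372], [0.4469, 0.138]] ctr [0.4635 0.1421]
  len [0.0333 0.0083 0.0338 0.0097] ang [ -3.7 -83.4 178.7  92.3]
```

```bash
python3 - <<'E'
from h import *
c=cam('top')
def P(L,s,o,z): return np.array([onplane(c,((x+.5)/s-.5+o[0],(y+.5)/s-.5+o[1]),z) for x,y in L])
def show(n,p):
    print(n,'ctr',p[:,:2].mean(0).round(4)); d=np.roll(p,-1,0)-p
    print('  len',np.linalg.norm(d,axis=1).round(4),'ang',np.degrees(np.arctan2(d[:,1],d[:,0])).round(1))
show('blade',P([(123,73),(152,68),(177,193),(146,201)],5,(325,170),.088))
c=cam('scene')
show('bladeS',P([(100,112),(208,37),(230,62),(117,131)],5,(280,255),.088))
st=manip.state(); q=st['tool_rot']; M=R.from_quat([q[1],q[2],q[3],q[0]]).as_matrix()
print(M.round(3), 'jaw yaw',np.degrees(np.arctan2(M[1,2],M[0,2])), st['time'])
print(np.array(manip.camera_model('wrist')['mount']).round(3))
E
```

```text
blade ctr [ 0.4503 -0.2328]
  len [0.0133 0.0573 0.0145 0.0585] ang [ -80.  -169.9  104.6    9.1]
bladeS ctr [ 0.448  -0.2326]
  len [0.0574 0.0144 0.0563 0.0106] ang [   9.5  -89.5 -174.2   93.6]
[[ 0.897 -0.001  0.442]
 [-0.442 -0.002  0.897]
 [-0.    -1.    -0.002]] jaw yaw 63.768595566049314 0.1
[[ 0.001  0.961  0.276 -0.07 ]
 [ 0.    -0.276  0.961 -0.172]
 [ 1.    -0.001 -0.001  0.001]
 [ 0.     0.     0.     1.   ]]
```

Both views now agree on the stop: (0.449, -0.233) at 10°. The rail centre is (0.461, 0.172) with its x axis at about 91.7°, and the tab is at y≈0.1425. I'll close the fingers and go behind the tab on its -y side.

```bash
python3 -m jog '{"offset": [[0.3,-0.7,0],[0.3,-0.7,0],[0.3,-0.7,0],[0.3,-0.7,0],[0.3,-0.7,0],[0.3,-0.7,0],[0.3,-0.7,0],[0.3,-0.7,0],[0.3,-0.7,0],[0.3,-0.7,-0.3],[0.3,-0.7,-0.3],[0.3,-0.7,-0.4]], "angular": [[0,0,-0.9],[0,0,-0.9],[0,0,-0.9],[0,0,-0.9],[0,0,-0.9],[0,0,-0.9],[0,0,-0.9],[0,0,-0.9],[0,0,-0.9],[0,0,-0.9],[0,0,-0.9],[0,0,-0.4]], "jaw": [0,0,0,0,0,0,0,0,0,0,0,0]}'
python3 - <<'E'
from h import *
manip.grab_frame
st=manip.state(); q=st['tool_rot']; M=R.from_quat([q[1],q[2],q[3],q[0]]).as_matrix()
print(st['tool_pos'],'yaw',np.degrees(np.arctan2(M[1,2],M[0,2])),st['joint_pos'])
c=cam('wrist',st); im=manip.grab_frame('wrist'); cv2.imwrite('pics/w1.png',im)
E
```

```text
time: 1.3
tool_pos: [0.457, 0.1392, 0.1533]
tool_rot: [0.508, -0.507, 0.492, -0.492]
contact_force: [0.4, 0.3, -0.2]
gripper_width: 0.004
[0.45695177 0.13919103 0.15332261] yaw 1.8223779288506072 [ 1.39677091e-01 -2.77837351e-01  2.00111122e+00  5.62427173e-05
  1.41655131e+00  1.07861789e-01]
```

View pics/w1.png

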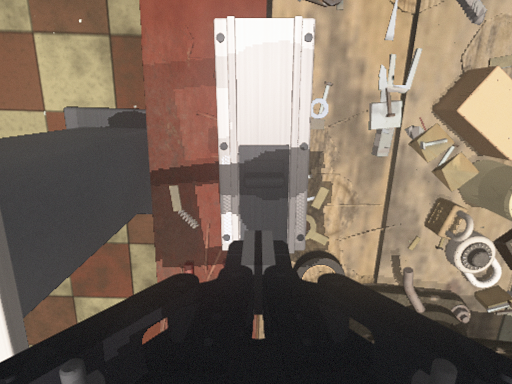

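The wrist view shows the rail upright, cols 215–314, its far end at row 18, the screws in pairs about centreline col ~264, and the tab at about (265,180). The fingers hide the near end. I'll refine the axis and tab from this view.

```bash
python3 - <<'E'
from h import *
st=manip.state(); c=cam('wrist',st); 
im=cv2.imread('pics/w1.png')
for uv in [(220,37),(307,37),(223,146),(306,146),(227,238),(301,238)]: print('screw',uv,onplane(c,uv,.042).round(4))
for uv in [(215,18),(314,18)]: print('end',onplane(c,uv,.042).round(4))
cv2.imwrite('pics/w1z.png',cv2.resize(im[130:260,200:330],None,fx=4.5,fy=4.5,interpolation=cv2.INTER_CUBIC))
E
```

```text
screw (220, 37) [0.4215 0.2557 0.042 ]
screw (307, 37) [0.4927 0.2575 0.042 ]
screw (223, 146) [0.4235 0.1665 0.042 ]
screw (306, 146) [0.4981 0.1685 0.042 ]
screw (227, 238) [0.4269 0.0764 0.042 ]
screw (301, 238) [0.4995 0.0784 0.042 ]
end [0.4176 0.2695 0.042 ]
end [0.4974 0.2715 0.042 ]
```

View pics/w1z.png

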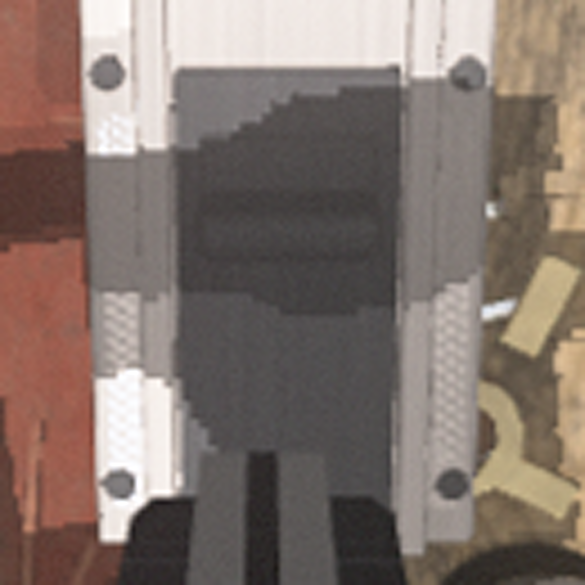

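```bash
python3 -m jog '{"offset": [[0.06,-0.32,0],[0.05,-0.32,0],[0,0,-0.4],[0,0,-0.4],[0,0,-0.4],[0,0,-0.4],[0,0,-0.2],[0,0,-0.15],[0,0,0]], "angular": [[0,0,0],[0,0,0],[0,0,0],[0,0,0],[0,0,0],[0,0,0],[0,0,0],[0,0,0],[0,0,0]], "jaw": [0,0,0,0,0,0,0,0,0]}'
python3 -m jog '{"offset": [[0,0.1,0],[0,0.1,0],[0,0.1,0],[0,0.1,0],[0,0,0]], "angular": [[0,0,0],[0,0,0],[0,0,0],[0,0,0],[0,0,0]], "jaw": [0,0,0,0,0]}'
```

```text
time: 2.25
tool_pos: [0.461, 0.1086, 0.0549]
tool_rot: [-0.508, 0.509, -0.492, 0.491]
contact_force: [-0.6, -0.3, 0.6]
gripper_width: -0.002
time: 2.75
tool_pos: [0.4619, 0.1294, 0.0562]
tool_rot: [0.509, -0.509, 0.491, -0.491]
contact_force: [-0.4, 0.4, 0.2]
gripper_width: -0.003
```

```bash
for i in 1; do python3 -m jog '{"offset": [[0,0.1,0],[0,0.1,0],[0,0,0]], "angular": [[0,0,0],[0,0,0],[0,0,0]], "jaw": [0,0,0]}'; done
python3 -m jog '{"offset": [[0,0.2,0],[0,0.2,0],[0,0.2,0]], "angular": [[0,0,0],[0,0,0],[0,0,0]], "jaw": [0,0,0]}'
```

```text
time: 3.05
tool_pos: [0.4617, 0.1392, 0.0558]
tool_rot: [0.509, -0.509, 0.491, -0.491]
contact_force: [-0.5, -0.3, -0.9]
gripper_width: -0.002
time: 3.35
tool_pos: [0.4617, 0.1695, 0.0558]
tool_rot: [0.509, -0.508, 0.491, -0.491]
contact_force: [1.0, 0.4, 0.0]
gripper_width: -0.002
```

```bash
python3 - <<'E'
from h import *
a=manip.grab_frame('scene'); b=manip.grab_frame('top'); w=manip.grab_frame('wrist')
f=lambda im,x,y,w,h,s: cv2.resize(im[y:y+h,x:x+w],None,fx=s,fy=s,interpolation=cv2.INTER_CUBIC)
A=f(a,180,90,110,120,3.6); B=f(b,125,130,110,100,3.6)
H=np.zeros((432,800,3),np.uint8);H[:A.shape[0],:A.shape[1]]=A;H[:B.shape[0],400:400+B.shape[1]]=B
cv2.imwrite('pics/p2.png',H); cv2.imwrite('pics/w2.png',w)
print(manip.state()['contact_force'],manip.state()['tool_pos'])
E
```

```text
[-0.23576784 -0.13000851 -0.35879115] [0.46163236 0.16936567 0.05579206]
```

View pics/p2.png

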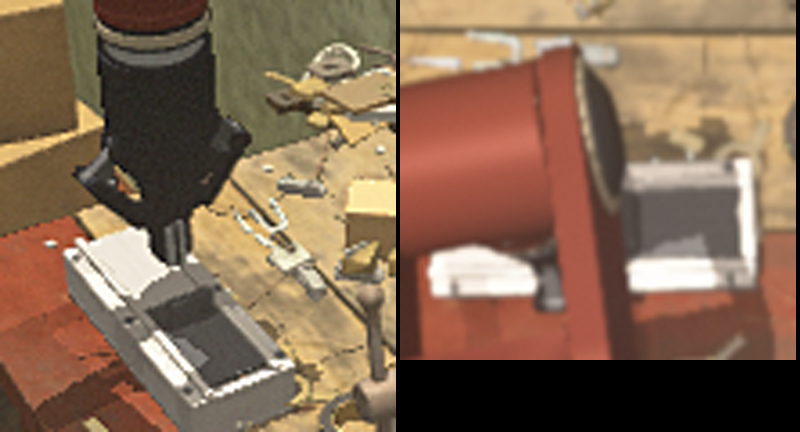

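View pics/w2.png

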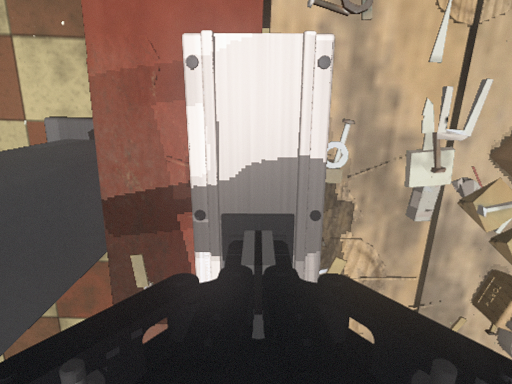

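```bash
python3 - <<'E'
from h import *
a=manip.grab_frame('scene')
st=manip.state(); w=manip.grab_frame('wrist')
c=cam('scene'); print('tcp proj scene',proj(c,st['tool_pos']),'wrist',proj(cam('wrist',st),st['tool_pos']), st['tool_pos'])
f=lambda im,x,y,w,h,s: cv2.resize(im[y:y+h,x:x+w],None,fx=s,fy=s,interpolation=cv2.INTER_LANCZOS4)
cv2.imwrite('pics/p3.png',np.hstack([f(a,195,140,75,75,5.3),f(w,190,200,133,133,3)[:398,:398]][:1]+[cv2.resize(f(w,190,190,133,100,3),(397,397))]))
E
```

```text
tcp proj scene [228.19132229 170.98552332] wrist [258.15839821 225.96179403] [0.46161737 0.16900034 0.05574113]Traceback (most recent call last):
  File "<stdin>", line 6, in <module>
    return _nx.concatenate(arrs, 1, dtype=dtype, casting=casting)
           ~~~~~~~~~~~~~~~^^^^^^^^^^^^^^^^^^^^^^^^^^^^^^^^^^^^^^^
ValueError: all the input array dimensions except for the concatenation axis must match exactly, but along dimension 0, the array at index 0 has size 398 and the array at index 1 has size 397
```

```bash
python3 - <<'E'
from h import *
a=manip.grab_frame('scene'); w=cv2.imread('pics/w2.png')
f=lambda im,x,y,w,h,s: cv2.resize(im[y:y+h,x:x+w],None,fx=s,fy=s,interpolation=cv2.INTER_LANCZOS4)
g=lambda im:cv2.LUT(im,(255*(np.arange(256)/255)**.5).astype(np.uint8))
cv2.imwrite('pics/p3.png',g(np.hstack([f(a,195,140,80,80,5),f(w,200,190,80,80,5)])))
E
```

```text
(no output)
```

View pics/p3.png

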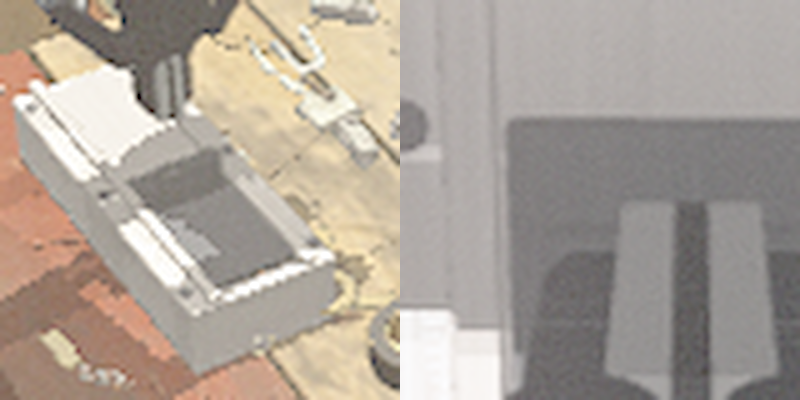

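```bash
python3 - <<'E'
from h import *
st=manip.state(); t=st['tool_pos']
for d in [0,.01,.02,.03,.04]:
    p=t+[0,0,d]; print(d,proj(cam('wrist',st),p).round(1),proj(cam('scene'),p).round(1))
print(manip.camera_model('wrist')); print(st['gripper_width'])
E
```

```text
0 [258.2 226. ] [228.3 171.1]
0.01 [258.2 232.7] [228. 168.]
0.02 [258.2 240.2] [227.8 165. ]
0.03 [258.2 248.7] [227.5 161.9]
0.04 [258.3 258.3] [227.3 158.7]
{'fx': 309.3216478460734, 'fy': 309.3216478460734, 'cx': 257.83144946989063, 'cy': 191.79141278383995, 'mount': array([[ 1.28102978e-03,  9.61087022e-01,  2.76242821e-01,
        -7.07164663e-02],
       [-4.20510844e-04, -2.76242505e-01,  9.61087874e-01,
        -1.72082180e-01],
       [ 9.99999091e-01, -1.34734529e-03,  5.02726395e-05,
        -1.77443731e-04],
       [ 0.00000000e+00,  0.00000000e+00,  0.00000000e+00,
         1.00000000e+00]])}
0.0019410435801465605
```

```bash
python3 - <<'E'
from h import *
st=manip.state(); t=st['tool_pos']; c=cam('wrist',st)
for d in [0,.01,.02,.03]:
  cc=(c[0],c[1],c[2]-c[1]@np.array([0,0,d]))
  a=onplane(cc,(184,35),.042);b=onplane(cc,(333,35),.042); s=onplane(cc,(193,62),.042);s2=onplane(cc,(325,62),.042); s3=onplane(cc,(200,215),.042); s4=onplane(cc,(316,215),.042)
  print(d,'endw',np.linalg.norm(a-b).round(4),'y',a[1].round(4),b[1].round(4),'screws',np.linalg.norm(s-s2).round(4),np.linalg.norm(s3-s4).round(4),np.linalg.norm((s+s2-s3-s4)/2).round(4),s3.round(4),s4.round(4))
# screws from top image
c=cam('top')
P=lambda x,y:onplane(c,((x+.5)/7-.5+125,(y+.5)/7-.5+165),.042)
L=[(104,95),(105,318),(373,86),(373,308),(639,78),(644,298)]
p=[P(*l) for l in L]
for q in p: print(q.round(4))
print([np.linalg.norm(p[i]-p[i+1]).round(4) for i in (0,2,4)],np.linalg.norm((p[0]+p[1]-p[2]-p[3])/2),np.linalg.norm((p[4]+p[5]-p[2]-p[3])/2))
E
```

```text
0 endw 0.0813 y 0.2735 0.2762 screws 0.0736 0.0741 0.0908 [0.4245 0.1692 0.042 ] [0.4986 0.1717 0.042 ]
0.01 endw 0.0857 y 0.2753 0.2782 screws 0.0776 0.0781 0.0956 [0.4226 0.1654 0.042 ] [0.5007 0.168  0.042 ]
0.02 endw 0.09 y 0.2771 0.2801 screws 0.0815 0.0821 0.1005 [0.4208 0.1617 0.042 ] [0.5028 0.1644 0.042 ]
0.03 endw 0.0944 y 0.279 0.2821 screws 0.0855 0.0861 0.1054 [0.4189 0.1579 0.042 ] [0.5049 0.1608 0.042 ]
[0.4953 0.2634 0.042 ]
[0.4202 0.2607 0.042 ]
[0.4987 0.173  0.042 ]
[0.4239 0.1713 0.042 ]
[0.5018 0.0834 0.042 ]
[0.4276 0.0808 0.042 ]
[np.float64(0.0752), np.float64(0.0749), np.float64(0.0743)] 0.08999204571674749 0.09013578324012793
```

The wrist and scene views agree on the arm's height, since the screw spacing of 75/90 mm matches the top view. Even so, the visible fingertips end about 20–28 mm above the stated TCP, so the fingers passed over the tab. I'll check that by touching down gently on the solid part of the rail.

```bash
python3 -m jog '{"offset": [[0,0.3,0],[0,0.3,0],[0,0,-0.08],[0,0,-0.08],[0,0,-0.04],[0,0,0]], "angular": [[0,0,0],[0,0,0],[0,0,0],[0,0,0],[0,0,0],[0,0,0]], "jaw": [0,0,0,0,0,0]}'
python3 - <<'E'
from h import *
st=manip.state(); print(st['tool_pos'],st['contact_force'])
a=manip.grab_frame('scene'); w=manip.grab_frame('wrist')
f=lambda im,x,y,w,h,s: cv2.resize(im[y:y+h,x:x+w],None,fx=s,fy=s,interpolation=cv2.INTER_LANCZOS4)
g=lambda im:cv2.LUT(im,(255*(np.arange(256)/255)**.5).astype(np.uint8))
cv2.imwrite('pics/p4.png',g(np.hstack([f(a,195,130,80,80,5),f(w,210,170,80,80,5)])))
E
```

```text
time: 4.25
tool_pos: [0.4612, 0.1981, 0.045]
tool_rot: [-0.508, 0.509, -0.492, 0.491]
contact_force: [0.1, -0.7, 0.2]
gripper_width: 0.002
[0.46116424 0.19812397 0.04499717] [ 0.07023311 -0.67857145  0.19959064]
```

View pics/p4.png

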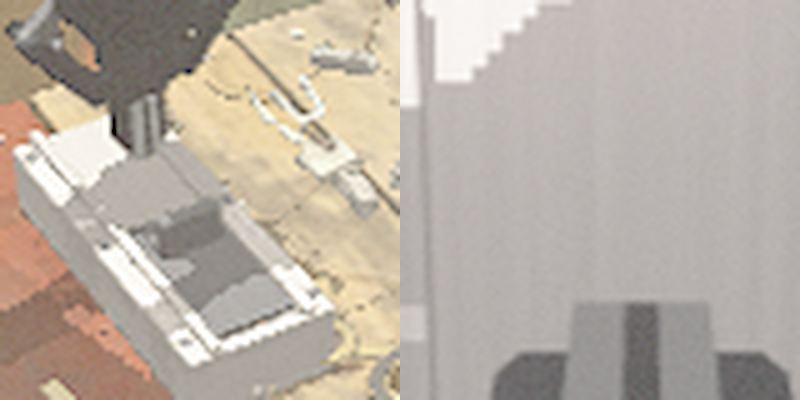

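Fingertips in the scene crop end at about (223,161) and the tab is still at (233,174), so they did pass over it. I'll keep going down in small steps.

```bash
python3 -m jog '{"offset": [[0,0,-0.06],[0,0,-0.06],[0,0,0]], "angular": [[0,0,0],[0,0,0],[0,0,0]], "jaw": [0,0,0]}'
python3 - <<'E'
from h import *
st=manip.state();print(proj(cam('scene'),st['tool_pos']),st['contact_force'])
E
```

```text
time: 4.65
tool_pos: [0.4613, 0.1984, 0.0392]
tool_rot: [-0.508, 0.509, -0.492, 0.491]
contact_force: [0.4, 0.0, 0.1]
gripper_width: 0.001
[223.67939442 170.04809079] [0.35403626 0.01034079 0.13153938]
```

```bash
python3 -m jog '{"offset": [[0,0,-0.04],[0,0,-0.04],[0,0,-0.04],[0,0,0]], "angular": [[0,0,0],[0,0,0],[0,0,0],[0,0,0]], "jaw": [0,0,0,0]}'
python3 -m jog '{"offset": [[0,0,-0.04],[0,0,-0.04],[0,0,0]], "angular": [[0,0,0],[0,0,0],[0,0,0]], "jaw": [0,0,0]}'
```

```text
time: 5.05
tool_pos: [0.4614, 0.1986, 0.0334]
tool_rot: [-0.508, 0.509, -0.491, 0.491]
contact_force: [0.8, 0.0, -0.4]
gripper_width: 0.002
time: 5.35
tool_pos: [0.4615, 0.1986, 0.0294]
tool_rot: [-0.508, 0.509, -0.491, 0.491]
contact_force: [-0.0, -0.6, 0.5]
gripper_width: -0.001
```

```bash
python3 -m jog '{"offset": [[0,0,-0.04],[0,0,-0.04],[0,0,0]], "angular": [[0,0,0],[0,0,0],[0,0,0]], "jaw": [0,0,0]}'
```

```text
time: 5.65
tool_pos: [0.4614, 0.1986, 0.0254]
tool_rot: [-0.508, 0.509, -0.491, 0.491]
contact_force: [-1.0, 0.1, -1.0]
gripper_width: -0.001
```

```bash
python3 -m jog '{"offset": [[0,0,-0.03],[0,0,-0.03],[0,0,0]], "angular": [[0,0,0],[0,0,0],[0,0,0]], "jaw": [0,0,0]}'
```

```text
time: 5.95
tool_pos: [0.4615, 0.1986, 0.0225]
tool_rot: [-0.508, 0.509, -0.491, 0.491]
contact_force: [-0.3, 0.6, -0.5]
gripper_width: 0.001
```

```bash
python3 - <<'E'
from h import *
st=manip.state(); t=st['tool_pos']; print(t,st['contact_force'])
a=manip.grab_frame('scene'); w=manip.grab_frame('wrist')
for d in [0,.01,.02,.03]:
    p=t+[0,0,d]; print(d,proj(cam('wrist',st),p+[0,.011,0]).round(1),proj(cam('scene'),p).round(1))
f=lambda im,x,y,w,h,s: cv2.resize(im[y:y+h,x:x+w],None,fx=s,fy=s,interpolation=cv2.INTER_LANCZOS4)
g=lambda im:cv2.LUT(im,(255*(np.arange(256)/255)**.5).astype(np.uint8))
cv2.imwrite('pics/p5.png',g(np.hstack([f(a,195,130,80,80,5),f(w,210,170,80,80,5)])))
E
```

```text
[0.46152939 0.19855416 0.02252262] [-0.29143347  0.57539148 -0.50268551]
0 [258.8 208.6] [224.2 174.8]
0.01 [258.8 214.5] [223.9 171.9]
0.02 [258.9 221.1] [223.7 169. ]
0.03 [259.  228.5] [223.4 166. ]
```

View pics/p5.png

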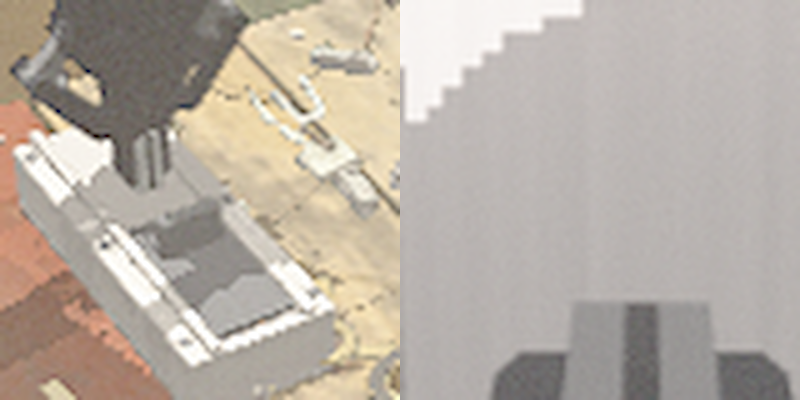

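```bash
python3 -m jog '{"offset": [[0,0,-0.03],[0,0,-0.03],[0,0,0]], "angular": [[0,0,0],[0,0,0],[0,0,0]], "jaw": [0,0,0]}'
```

```text
time: 6.35
tool_pos: [0.4615, 0.1985, 0.0195]
tool_rot: [-0.508, 0.509, -0.491, 0.491]
contact_force: [0.5, 0.6, 0.4]
gripper_width: 0.0
```

```bash
python3 -m jog '{"offset": [[0,0,-0.03],[0,0,0]], "angular": [[0,0,0],[0,0,0]], "jaw": [0,0]}'
```

```text
time: 6.55
tool_pos: [0.4616, 0.1986, 0.0181]
tool_rot: [-0.508, 0.509, -0.491, 0.491]
contact_force: [-0.1, -0.3, 0.1]
gripper_width: -0.001
```

```bash
python3 -m jog '{"offset": [[0,0,-0.03],[0,0,0]], "angular": [[0,0,0],[0,0,0]], "jaw": [0,0]}'
```

```text
time: 6.75
tool_pos: [0.4616, 0.1986, 0.0166]
tool_rot: [-0.508, 0.509, -0.491, 0.491]
contact_force: [-0.4, 0.9, 0.8]
gripper_width: -0.001
```

```bash
python3 -m jog '{"offset": [[0,0,-0.03],[0,0,0]], "angular": [[0,0,0],[0,0,0]], "jaw": [0,0]}'
```

```text
time: 6.95
tool_pos: [0.4615, 0.1986, 0.0151]
tool_rot: [-0.508, 0.509, -0.491, 0.491]
contact_force: [0.6, 0.5, -0.3]
gripper_width: 0.003
```

```bash
python3 -m jog '{"offset": [[0,0,-0.03],[0,0,0]], "angular": [[0,0,0],[0,0,0]], "jaw": [0,0]}'
```

```text
time: 7.15
tool_pos: [0.4616, 0.1986, 0.0136]
tool_rot: [-0.508, 0.509, -0.491, 0.491]
contact_force: [-0.1, 0.5, -0.9]
gripper_width: -0.001
```

```bash
python3 -m jog '{"offset": [[0,0,-0.03],[0,0,0]], "angular": [[0,0,0],[0,0,0]], "jaw": [0,0]}'
```

```text
time: 7.35
tool_pos: [0.4618, 0.1986, 0.0135]
tool_rot: [-0.508, 0.509, -0.491, 0.491]
contact_force: [-4.4, -1.9, 7.8]
gripper_width: 0.004
```

Contact is at a reported TCP z of 0.0135 on the 0.042 surface, so the real tips are about 28 mm behind the reported TCP. I'll allow for that from here. Next I'll go back over the tab and lower the tips behind it to about z 0.054.

```bash
python3 -m jog '{"offset": [[0,0,0.4],[0,0,0.4],[0,0,0.2],[0,-0.4,0],[0,-0.45,0],[0,-0.45,0],[0,-0.45,0],[0,0,0],[0,0,-0.35],[0,0,-0.35],[0,0,0]], "angular": [[0,0,0],[0,0,0],[0,0,0],[0,0,0],[0,0,0],[0,0,0],[0,0,0],[0,0,0],[0,0,0],[0,0,0],[0,0,0]], "jaw": [0,0,0,0,0,0,0,0,0,0,0]}'
```

```text
time: 8.45
tool_pos: [0.4592, 0.1115, 0.0246]
tool_rot: [-0.507, 0.51, -0.493, 0.49]
contact_force: [-0.4, 0.8, -1.1]
gripper_width: 0.003
```

```bash
python3 -m jog '{"offset": [[0.02,0.15,0],[0,0.15,0],[0,0.15,0],[0,0.15,0],[0,0.15,0],[0,0,0]], "angular": [[0,0,0],[0,0,0],[0,0,0],[0,0,0],[0,0,0],[0,0,0]], "jaw": [0,0,0,0,0,0]}'
```

```text
time: 9.05
tool_pos: [0.463, 0.1499, 0.0277]
tool_rot: [0.509, -0.508, 0.491, -0.491]
contact_force: [0.2, 0.2, -0.3]
gripper_width: 0.0
```

```bash
python3 -m jog '{"offset": [[0,0.2,0],[0,0.2,0],[0,0.2,0]], "angular": [[0,0,0],[0,0,0],[0,0,0]], "jaw": [0,0,0]}'; python3 - <<'E'
from h import *
a=manip.grab_frame('scene'); w=manip.grab_frame('wrist')
f=lambda im,x,y,w,h,s: cv2.resize(im[y:y+h,x:x+w],None,fx=s,fy=s,interpolation=cv2.INTER_LANCZOS4)
g=lambda im:cv2.LUT(im,(255*(np.arange(256)/255)**.5).astype(np.uint8))
cv2.imwrite('pics/p6.png',g(np.hstack([f(a,195,130,80,80,5),f(w,160,20,200,200,2)])))
E
```

```text
time: 9.35
tool_pos: [0.4623, 0.1792, 0.0271]
tool_rot: [-0.508, 0.509, -0.492, 0.491]
contact_force: [-1.3, -2.6, 1.7]
gripper_width: 0.002
```

View pics/p6.png

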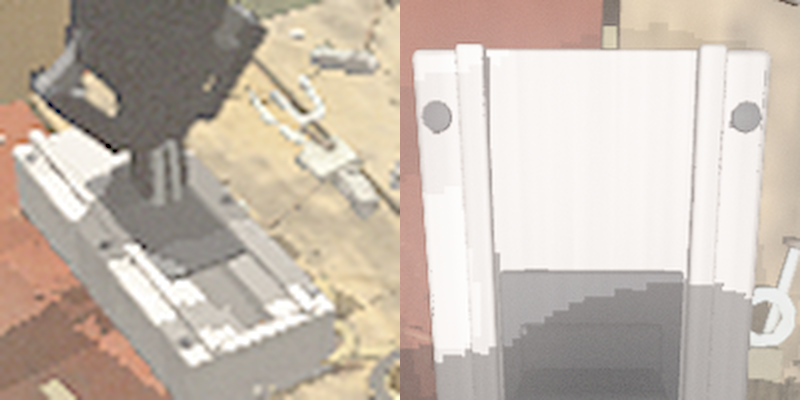

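The shutter is now moving, at about 2.6 N. I'll continue to the stop.

```bash
python3 -m jog '{"offset": [[-0.01,0.2,0],[0,0.2,0],[-0.01,0.2,0],[0,0.1,0],[0,0.05,0],[0,0,0]], "angular": [[0,0,0],[0,0,0],[0,0,0],[0,0,0],[0,0,0],[0,0,0]], "jaw": [0,0,0,0,0,0]}'
```

```text
time: 10.05
tool_pos: [0.4617, 0.2169, 0.0273]
tool_rot: [0.509, -0.508, 0.491, -0.491]
contact_force: [0.0, 0.2, -0.9]
gripper_width: 0.001
```

```bash
python3 -m jog '{"offset": [[0,0.05,0],[0,0.05,0]], "angular": [[0,0,0],[0,0,0]], "jaw": [0,0]}'
```

```text
time: 10.25
tool_pos: [0.4617, 0.2209, 0.0274]
tool_rot: [-0.508, 0.509, -0.491, 0.491]
contact_force: [-1.3, -2.4, 0.4]
gripper_width: 0.002
```

```bash
python3 -m jog '{"offset": [[0,0.05,0],[0,0.04,0]], "angular": [[0,0,0],[0,0,0]], "jaw": [0,0]}'
```

```text
time: 10.45
tool_pos: [0.4616, 0.2239, 0.0273]
tool_rot: [-0.507, 0.51, -0.49, 0.492]
contact_force: [-1.4, -13.9, 4.1]
gripper_width: 0.002
```

```bash
python3 -m jog '{"offset": [[0,0.01,0],[0,0,0],[0,-0.2,0],[0,-0.2,0],[0,0,0.4],[0,0,0.8],[0,0,0.8],[0,0,0.8],[0,0,0.4],[0,0,0]], "angular": [[0,0,0],[0,0,0],[0,0,0],[0,0,0],[0,0,0],[0,0,0],[0,0,0],[0,0,0],[0,0,0],[0,0,0]], "jaw": [0,0,0,0,0,0,0,0,0,0]}'; python3 - <<'E'
from h import *
st=manip.state();w=manip.grab_frame('wrist');print(st['tool_pos'])
np.save('w7.npy',np.r_[st['tool_pos'],st['tool_rot']])
cv2.imwrite('pics/w7.png',w)
E
```

```text
time: 11.45
tool_pos: [0.4643, 0.2067, 0.1921]
tool_rot: [0.511, -0.506, 0.49, -0.493]
contact_force: [0.8, -0.6, -0.1]
gripper_width: 0.002
[0.46430735 0.20671293 0.19208167]
```

View pics/w7.png

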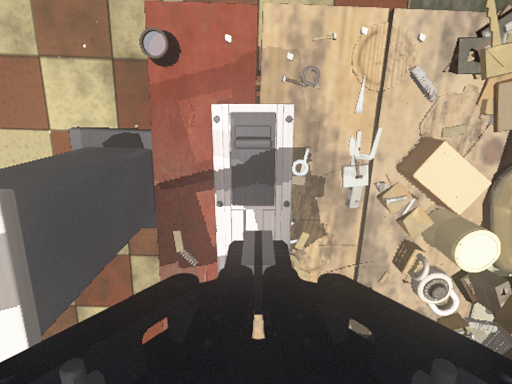

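The shutter is parked open: tab at (255,137) and the slot uncovered below row 205. Next I'll carry the gripper up and over to the stop.

```bash
python3 -m jog '{"offset": [[0,0,0.6],[-0.03,-0.5,0.6],[-0.03,-0.7,0],[-0.03,-0.7,0],[-0.03,-0.7,0],[-0.03,-0.7,0],[-0.03,-0.7,0],[-0.03,-0.7,0],[-0.03,-0.7,0],[-0.03,-0.7,0],[-0.03,-0.7,0],[0,-0.7,0]], "angular": [[0,0,-0.9],[0,0,-0.9],[0,0,-0.9],[0,0,-0.9],[0,0,-0.9],[0,0,-0.9],[0,0,-0.9],[0,0,-0.9],[0,0,-0.9],[0,0,-0.9],[0,0,-0.9],[0,0,-0.9]], "jaw": [45,45,45,45,45,45,45,45,45,45,45,45]}'
```

```text
time: 12.7
tool_pos: [0.4456, -0.1699, 0.2446]
tool_rot: [0.164, -0.165, 0.689, -0.687]
contact_force: [-0.6, 0.1, -1.3]
gripper_width: 0.525
```

```bash
python3 -m jog '{"offset": [[0,-0.6,0],[0,-0.5,-0.5],[0,-0.2,-0.5],[0,0,-0.5],[0,0,0],[0,0,0]], "angular": [[0,0,-0.9],[0,0,-0.9],[0,0,-0.8],[0,0,-0.2],[0,0,0],[0,0,0]], "jaw": [45,45,45,45,45,45]}'; python3 - <<'E'
from h import *
st=manip.state();w=manip.grab_frame('wrist');q=st['tool_rot']; M=R.from_quat([q[1],q[2],q[3],q[0]]).as_matrix()
print(st['tool_pos'],'yaw',np.degrees(np.arctan2(M[1,2],M[0,2])),M[:,1])
np.save('w8.npy',np.r_[st['tool_pos'],st['tool_rot']])
cv2.imwrite('pics/w8.png',w)
b=manip.grab_frame('top');cv2.imwrite('pics/top8.png',b)
cv2.imwrite('pics/top8z.png',cv2.resize(b[165:225,125:235],None,fx=7,fy=7,interpolation=cv2.INTER_CUBIC))
E
```

```text
time: 13.3
tool_pos: [0.4459, -0.2332, 0.1707]
tool_rot: [0.063, -0.065, 0.705, -0.703]
contact_force: [1.4, -0.1, 0.6]
gripper_width: 0.526
[ 0.44585412 -0.23322558  0.17065254] yaw -79.60239686349965 [-0.00253778  0.00221426 -0.99999433]
```

View pics/w8.png

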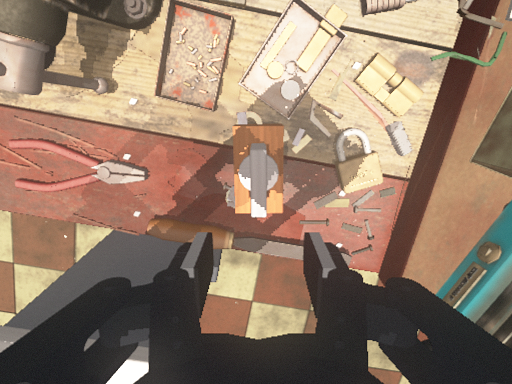

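View pics/top8z.png

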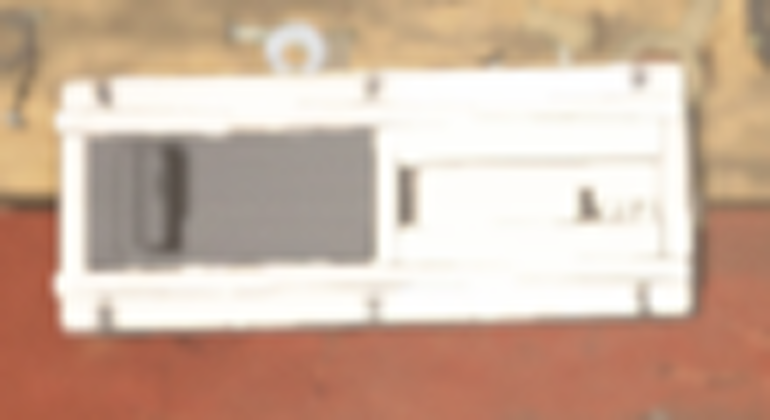

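The wrist view shows the blade at about (259,143–213), midway between the fingers and aligned with them. The top view shows the shutter open and the slot bare. I'll measure both more closely.

```bash
python3 - <<'E'
from h import *
w=cv2.imread('pics/w8.png'); b=cv2.imread('pics/top8.png')
A=cv2.resize(w[115:225,215:305],None,fx=4.4,fy=4.4,interpolation=cv2.INTER_CUBIC)
B=b[165:225,178:228].astype(float); B=np.clip((B-190)*255/65,0,255).astype(np.uint8)
B=cv2.resize(B,None,fx=8,fy=8,interpolation=cv2.INTER_CUBIC)
H=np.zeros((484,800,3),np.uint8);H[:A.shape[0],:A.shape[1]]=A;H[:480,400:800]=B
cv2.imwrite('pics/z8.png',H)
E
```

```text
(no output)
```

View pics/z8.png

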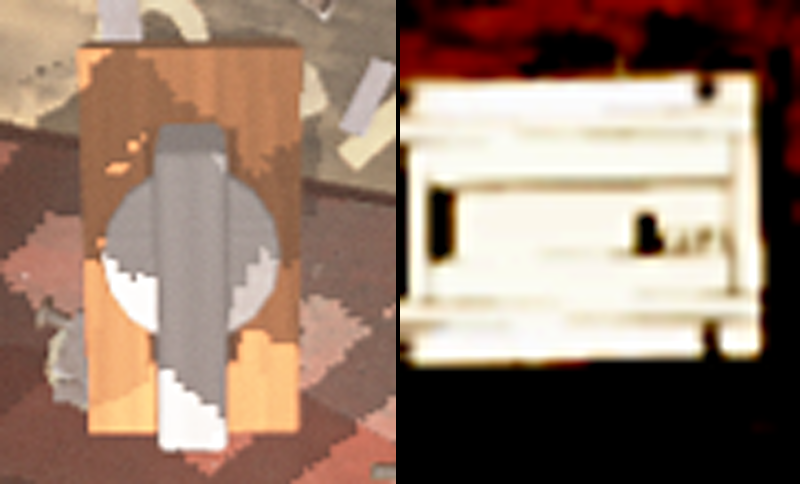

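```bash
python3 - <<'E'
from h import *
v=np.load('w8.npy'); st={'tool_pos':v[:3],'tool_rot':v[3:]}
c=cam('wrist',st)
def P(L,s,o,z,c): return np.array([onplane(c,((x+.5)/s-.5+o[0],(y+.5)/s-.5+o[1]),z) for x,y in L])
def show(n,p):
    print(n,'ctr',p[:,:2].mean(0).round(4)); d=np.roll(p,-1,0)-p
    print('  len',np.linalg.norm(d,axis=1).round(4),'ang',np.degrees(np.arctan2(d[:,1],d[:,0])).round(1))
show('blade',P([(157,152),(227,152),(227,450),(158,450)],4.4,(215,115),.088,c))
show('holder',P([(77,45),(301,45),(299,433),(88,433)],4.4,(215,115),.034,c))
t=cam('top')
show('slot',P([(28,184),(335,180),(337,253),(28,258)],8,(178,165),.042,t))
show('shutter',P([(87,138),(374,128),(375,264),(88,269)],7,(125,165),.046,t))
show('tab',P([(150,143),(176,143),(180,250),(150,252)],7,(125,165),.069,t))
show('wrist-screws rail',P([(216,118),(286,118),(290,203),(219,203)],1,(0,0),.042,cam('wrist',{'tool_pos':np.load('w7.npy')[:3],'tool_rot':np.load('w7.npy')[3:]})))
E
```

```text
blade ctr [ 0.4493 -0.2321]
  len [0.0131 0.0595 0.0138 0.0595] ang [ -79.7 -169.2  100.4   10.1]
holder ctr [ 0.4492 -0.2318]
  len [0.0498 0.0915 0.0508 0.0915] ang [ -79.7 -168.7  100.4   10.7]
slot ctr [0.4633 0.1194]
  len [0.0903 0.0216 0.0907 0.0218] ang [ -89.  -177.7   91.2    1.2]
shutter ctr [0.4597 0.2189]
  len [0.096  0.0457 0.0956 0.044 ] ang [ -87.7 -178.3   91.2    2.3]
tab ctr [0.4584 0.2358]
  len [0.0085 0.0352 0.0098 0.0358] ang [ -89.8 -176.2   94.1    1.7]
wrist-screws rail ctr [0.4593 0.2172]
  len [0.071  0.0909 0.0777 0.0905] ang [   1.9  -83.9 -178.3   91.8]
```

```bash
python3 -m jog '{"offset": [[0.04,0.01,-0.3],[0.03,0.01,-0.4],[0,0,-0.4],[0,0,-0.4],[0,0,-0.4],[0,0,-0.4],[0,0,-0.3],[0,0,-0.2],[0,0,-0.1],[0,0,-0.05],[0,0,0],[0,0,0]], "angular": [[0,0,0],[0,0,0],[0,0,0],[0,0,0],[0,0,0],[0,0,0],[0,0,0],[0,0,0],[0,0,0],[0,0,0],[0,0,0],[0,0,0]], "jaw": [45,45,45,45,45,45,45,45,45,45,45,45]}'
python3 - <<'E'
from h import *
w=manip.grab_frame('wrist');a=manip.grab_frame('scene')
f=lambda im,x,y,w,h,s: cv2.resize(im[y:y+h,x:x+w],None,fx=s,fy=s,interpolation=cv2.INTER_CUBIC)
cv2.imwrite('pics/p9.png',np.hstack([f(a,280,235,80,80,5),f(w,160,120,200,200,2)]))
E
```

```text
time: 14.6
tool_pos: [0.4508, -0.2333, 0.0256]
tool_rot: [-0.064, 0.063, -0.704, 0.705]
contact_force: [-0.7, 1.1, -0.4]
gripper_width: 0.532
```

View pics/p9.png

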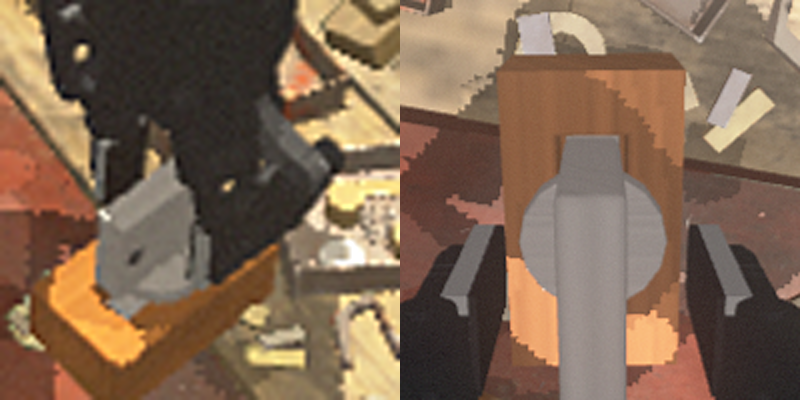

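```bash
python3 -m jog '{"offset": [[-0.03,0.01,-0.04],[0,0,-0.02],[0,0,0],[0,0,0],[0,0,0],[0,0,0],[0,0,0],[0,0,0],[0,0,0],[0,0,0]], "angular": [[0,0,0],[0,0,0],[0,0,0],[0,0,0],[0,0,0],[0,0,0],[0,0,0],[0,0,0],[0,0,0],[0,0,0]], "jaw": [45,45,0,0,0,0,0,0,0,0]}'
python3 -m jog '{"offset": [[0,0,0]], "angular": [[0,0,0]], "jaw": [0]}'
```

```text
time: 15.7
tool_pos: [0.4488, -0.2325, 0.0219]
tool_rot: [-0.064, 0.064, -0.704, 0.704]
contact_force: [0.7, -1.1, -0.3]
gripper_width: 0.153
time: 15.8
tool_pos: [0.4488, -0.2325, 0.0219]
tool_rot: [-0.064, 0.064, -0.704, 0.704]
contact_force: [-0.2, -1.5, -0.1]
gripper_width: 0.155
```

```bash
python3 -m jog '{"offset": [[0,0,0.1],[0,0,0.2],[0,0,0.3],[0,0,0.4],[0,0,0.5],[0,0,0.6],[0,0,0.6],[0,0,0.6],[0,0,0.6],[0,0,0.5],[0,0,0.3],[0,0,0.1]], "angular": [[0,0,0],[0,0,0],[0,0,0],[0,0,0],[0,0,0],[0,0,0],[0,0,0],[0,0,0],[0,0,0],[0,0,0],[0,0,0],[0,0,0]], "jaw": [0,0,0,0,0,0,0,0,0,0,0,0]}'
python3 - <<'E'
from h import *
w=manip.grab_frame('wrist');a=manip.grab_frame('scene')
f=lambda im,x,y,w,h,s: cv2.resize(im[y:y+h,x:x+w],None,fx=s,fy=s,interpolation=cv2.INTER_CUBIC)
cv2.imwrite('pics/p10.png',np.hstack([f(a,240,130,130,130,3),f(w,160,120,195,195,2)]))
E
```

```text
time: 17.0
tool_pos: [0.4494, -0.2327, 0.2646]
tool_rot: [-0.065, 0.063, -0.703, 0.705]
contact_force: [0.2, -0.4, -3.5]
gripper_width: 0.154
```

View pics/p10.png

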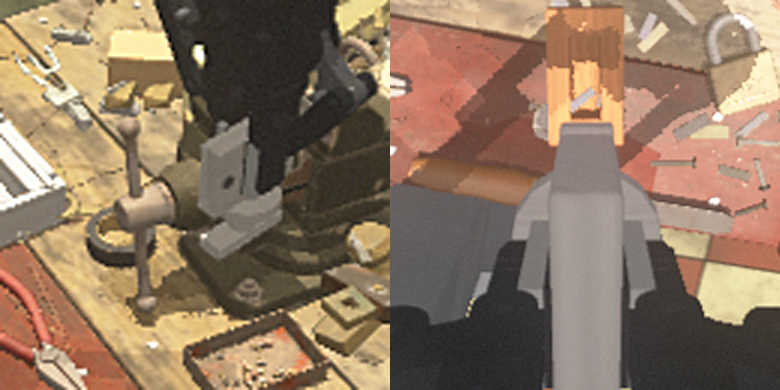

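```bash
python3 -m jog '{"offset": [[0,0.3,0],[0,0.5,0],[0,0.55,0],[0,0.55,0],[0,0.55,0],[0,0.55,0],[0,0.55,0],[0,0.55,0],[0,0.55,0],[0,0.55,0],[0,0.5,0],[0,0.5,0]], "angular": [[0,0,0.9],[0,0,0.9],[0,0,0.9],[0,0,0.9],[0,0,0.9],[0,0,0.9],[0,0,0.9],[0,0,0.9],[0,0,0.9],[0,0,0.9],[0,0,0.9],[0,0,0.9]], "jaw": [0,0,0,0,0,0,0,0,0,0,0,0]}'
python3 -m jog '{"offset": [[0.1,0.4,-0.2],[0.1,0.3,-0.4],[0.06,0.15,-0.4],[0,0,-0.4],[0,0,-0.4],[0,0,-0.2],[0,0,0],[0,0,0]], "angular": [[0,0,0.9],[0,0,0.9],[0,0,0.7],[0,0,0.3],[0,0,0],[0,0,0],[0,0,0],[0,0,0]], "jaw": [0,0,0,0,0,0,0,0]}'
cat > yw.py <<'E'
from h import *
st=manip.state();q=st['tool_rot']; M=R.from_quat([q[1],q[2],q[3],q[0]]).as_matrix()
print(st['tool_pos'].round(4),'yaw',np.degrees(np.arctan2(M[1,2],M[0,2])).round(2),'down',M[:,1].round(4),'j',st['joint_pos'].round(2))
E
python3 yw.py
```

```text
time: 18.3
tool_pos: [0.4475, 0.0787, 0.2594]
tool_rot: [0.431, -0.434, 0.56, -0.559]
contact_force: [0.6, 0.2, -3.0]
gripper_width: 0.155
time: 19.1
tool_pos: [0.4616, 0.12, 0.1618]
tool_rot: [-0.508, 0.509, -0.491, 0.491]
contact_force: [0.9, -0.5, -3.4]
gripper_width: 0.159
[0.4616 0.12   0.1618] yaw 1.96 down [-5.e-04 -0.e+00 -1.e+00] j [ 0.1  -0.28  1.99  0.    1.43  0.06]
```

```bash
python3 - <<'E'
from h import *
w=manip.grab_frame('wrist');a=manip.grab_frame('scene')
f=lambda im,x,y,w,h,s: cv2.resize(im[y:y+h,x:x+w],None,fx=s,fy=s,interpolation=cv2.INTER_CUBIC)
cv2.imwrite('pics/p11.png',np.hstack([f(a,190,100,100,120,4),f(w,160,60,200,240,2)]))
E
```

```text
(no output)
```

View pics/p11.png

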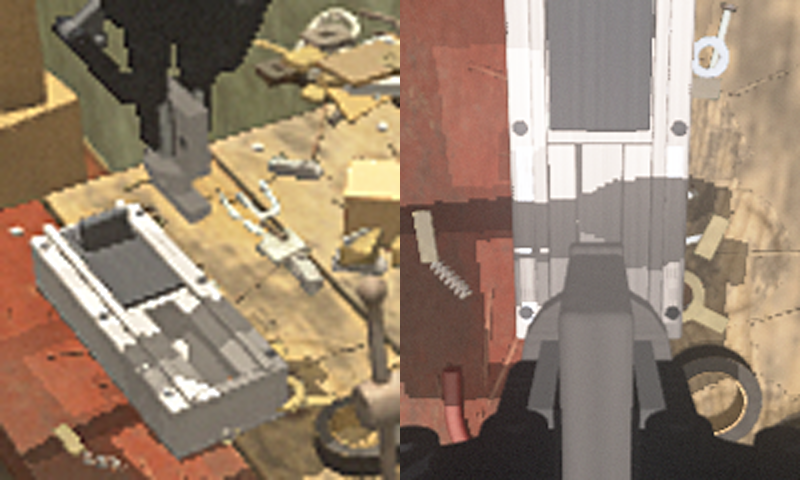

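```bash
python3 - <<'E'
from h import *
st=manip.state();c=cam('wrist',st);w=manip.grab_frame('wrist')
z=st['tool_pos'][2]; print(st['tool_pos'])
for r in (125,135): 
    row=w[r,235:290].astype(int).sum(1)//3; print(r,row.tolist())
for L in [((220,124),(300,124)),((221,216),(296,216)),((249,132),(272,132))]:
    p=[onplane(c,u,.042) for u in L]; print(np.mean(p,0).round(4),np.linalg.norm(p[0]-p[1]).round(4))
for r in (200,250,290):
    row=w[r,230:290].astype(int).sum(1)//3; print(r,row.tolist())
E
```

```text
[0.46248058 0.12012297 0.16307456]
125 [190, 197, 194, 195, 197, 196, 196, 198, 200, 195, 191, 193, 196, 193, 195, 195, 195, 146, 115, 117, 114, 117, 121, 119, 118, 119, 117, 117, 118, 119, 119, 117, 120, 120, 118, 119, 116, 120, 119, 119, 118, 181, 198, 195, 193, 194, 194, 193, 238, 210, 224, 240, 242, 239, 238]
135 [247, 247, 247, 249, 248, 246, 246, 247, 248, 249, 244, 181, 142, 148, 145, 229, 242, 242, 242, 242, 240, 242, 243, 242, 243, 240, 240, 239, 240, 240, 241, 240, 242, 243, 228, 202, 238, 247, 247, 247, 247, 246, 245, 245, 247, 248, 249, 248, 251, 183, 217, 242, 241, 239, 238]
[0.4629 0.1721 0.042 ] 0.0742
[0.4646 0.0812 0.042 ] 0.0757
[0.4636 0.1648 0.042 ] 0.0215
200 [175, 173, 172, 136, 161, 178, 181, 175, 172, 175, 175, 174, 134, 103, 102, 104, 108, 107, 108, 105, 107, 110, 108, 109, 109, 106, 108, 110, 108, 105, 106, 110, 109, 112, 109, 109, 109, 107, 107, 111, 109, 109, 109, 121, 171, 183, 173, 175, 175, 178, 176, 178, 166, 156, 168, 173, 175, 176, 170, 143]
250 [96, 97, 94, 96, 97, 97, 97, 98, 64, 61, 103, 118, 120, 123, 125, 128, 130, 131, 132, 133, 130, 130, 128, 129, 126, 129, 126, 123, 124, 127, 125, 127, 129, 128, 129, 132, 132, 132, 130, 131, 134, 130, 128, 128, 128, 122, 83, 50, 84, 100, 100, 95, 97, 99, 95, 96, 99, 97, 99, 97]
290 [35, 36, 37, 37, 40, 36, 42, 40, 41, 46, 38, 98, 115, 120, 122, 128, 126, 127, 131, 129, 128, 128, 125, 127, 126, 122, 125, 124, 126, 122, 124, 125, 124, 124, 127, 126, 128, 125, 127, 128, 129, 126, 127, 123, 124, 82, 44, 45, 49, 40, 40, 43, 40, 41, 39, 41, 42, 43, 40, 40]
```

```bash
python3 -m jog '{"offset": [[0.02,-0.01,-0.2],[0,0,-0.4],[0,0,-0.4],[0,0,-0.3],[0,0,-0.3],[0,0,-0.2],[0,0,0],[0,0,0]], "angular": [[0,0,0],[0,0,0],[0,0,0],[0,0,0],[0,0,0],[0,0,0],[0,0,0],[0,0,0]], "jaw": [0,0,0,0,0,0,0,0]}'
python3 yw.py
python3 - <<'E'
from h import *
w=manip.grab_frame('wrist');a=manip.grab_frame('scene')
f=lambda im,x,y,w,h,s: cv2.resize(im[y:y+h,x:x+w],None,fx=s,fy=s,interpolation=cv2.INTER_CUBIC)
cv2.imwrite('pics/p12.png',np.hstack([f(a,195,125,80,96,5),f(w,160,60,200,240,2)]))
E
```

```text
time: 20.05
tool_pos: [0.4631, 0.1197, 0.0721]
tool_rot: [0.509, -0.508, 0.491, -0.491]
contact_force: [-0.3, 0.7, -2.8]
gripper_width: 0.155
[0.4631 0.1197 0.0721] yaw 1.97 down [ 5.e-04  0.e+00 -1.e+00] j [ 0.1  -0.19  2.07 -0.    1.26  0.06]
```

View pics/p12.png

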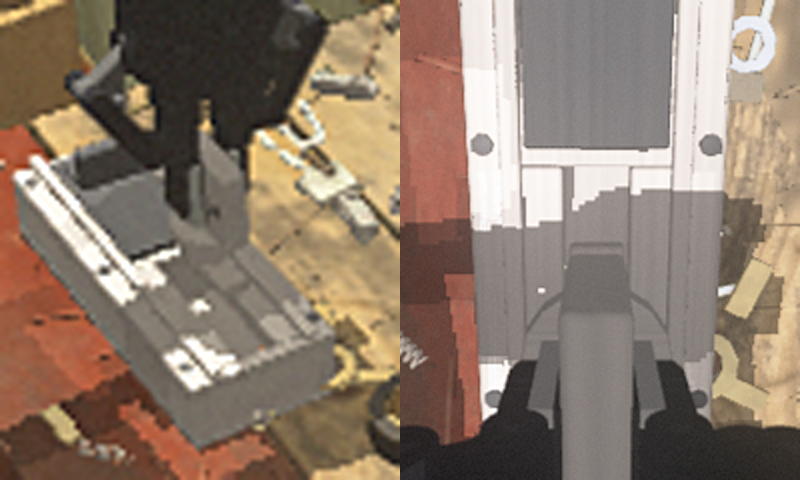

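The stop is lined up over the slot: slot edges at crop cols 564–630, blade centred at 597. I'll lower it slowly.

```bash
python3 -m jog '{"offset": [[0,0,-0.08],[0,0,-0.08],[0,0,-0.08],[0,0,-0.06],[0,0,-0.06],[0,0,-0.04],[0,0,0]], "angular": [[0,0,0],[0,0,0],[0,0,0],[0,0,0],[0,0,0],[0,0,0],[0,0,0]], "jaw": [0,0,0,0,0,0,0]}'
```

```text
time: 20.85
tool_pos: [0.4624, 0.1196, 0.0514]
tool_rot: [-0.508, 0.509, -0.492, 0.491]
contact_force: [0.1, -0.4, -3.5]
gripper_width: 0.159
```

```bash
python3 -m jog '{"offset": [[0,0,-0.08],[0,0,-0.08],[0,0,-0.08],[0,0,-0.05],[0,0,-0.03],[0,0,0]], "angular": [[0,0,0],[0,0,0],[0,0,0],[0,0,0],[0,0,0],[0,0,0]], "jaw": [0,0,0,0,0,0]}'
```

```text
time: 21.45
tool_pos: [0.4625, 0.1196, 0.0355]
tool_rot: [-0.508, 0.509, -0.491, 0.491]
contact_force: [-0.7, 0.4, -3.8]
gripper_width: 0.154
```

```bash
python3 -m jog '{"offset": [[0,0,-0.04],[0,0,-0.04],[0,0,-0.02],[0,0,0]], "angular": [[0,0,0],[0,0,0],[0,0,0],[0,0,0]], "jaw": [0,0,0,0]}'
```

```text
time: 21.85
tool_pos: [0.4625, 0.1196, 0.0306]
tool_rot: [-0.508, 0.509, -0.491, 0.491]
contact_force: [-0.8, -0.9, -3.5]
gripper_width: 0.152
```

```bash
python3 -m jog '{"offset": [[0,0,-0.02],[0,0,-0.02],[0,0,0]], "angular": [[0,0,0],[0,0,0],[0,0,0]], "jaw": [0,0,0]}'
```

```text
time: 22.15
tool_pos: [0.4626, 0.1196, 0.0286]
tool_rot: [-0.508, 0.509, -0.491, 0.491]
contact_force: [-0.7, 0.1, -3.3]
gripper_width: 0.155
```

```bash
python3 -m jog '{"offset": [[0,0,-0.02],[0,0,0]], "angular": [[0,0,0],[0,0,0]], "jaw": [0,0]}'
```

```text
time: 22.35
tool_pos: [0.4629, 0.1196, 0.0279]
tool_rot: [0.509, -0.508, 0.491, -0.491]
contact_force: [-0.0, 0.1, -3.4]
gripper_width: 0.153
```

```bash
python3 -m jog '{"offset": [[0,0,-0.02],[0,0,0]], "angular": [[0,0,0],[0,0,0]], "jaw": [0,0]}'
```

```text
time: 22.55
tool_pos: [0.4629, 0.1196, 0.0279]
tool_rot: [-0.508, 0.509, -0.491, 0.491]
contact_force: [-5.2, -0.9, 4.7]
gripper_width: 0.153
```

The collar is seated: the reading went from -3.4 to +4.7 N at z 0.0279, where I predicted 0.028. I'll ease off slightly, then make the quarter turn.

```bash
python3 -m jog '{"offset": [[0,0,0.02],[0,0,0],[0,0,0],[0,0,0],[0,0,0],[0,0,0],[0,0,0]], "angular": [[0,0,0],[0,0,0.4],[0,0,0.6],[0,0,0.6],[0,0,0.6],[0,0,0.6],[0,0,0]], "jaw": [0,0,0,0,0,0,0]}'; python3 yw.py
```

```text
time: 23.25
tool_pos: [0.4631, 0.12, 0.0279]
tool_rot: [0.575, -0.574, 0.412, -0.412]
contact_force: [0.0, 0.4, -0.9]
gripper_width: 0.154
[0.4631 0.12   0.0279] yaw 18.76 down [ 1.e-03  8.e-04 -1.e+00] j [ 0.1  -0.12  2.09  0.    1.17 -0.23]
```

```bash
python3 -m jog '{"offset": [[0,0,0],[0,0,0],[0,0,0],[0,0,0],[0,0,0],[0,0,0],[0,0,0]], "angular": [[0,0,0.6],[0,0,0.7],[0,0,0.7],[0,0,0.7],[0,0,0.7],[0,0,0.6],[0,0,0]], "jaw": [0,0,0,0,0,0,0]}'; python3 yw.py
```

```text
time: 23.95
tool_pos: [0.463, 0.1197, 0.0279]
tool_rot: [0.648, -0.648, 0.284, -0.284]
contact_force: [0.2, 1.2, -1.0]
gripper_width: 0.154
[0.463  0.1197 0.0279] yaw 42.7 down [ 6.e-04  2.e-04 -1.e+00] j [ 0.1  -0.12  2.09  0.    1.17 -0.65]
```

```bash
python3 -m jog '{"offset": [[0,0,0],[0,0,0],[0,0,0],[0,0,0],[0,0,0],[0,0,0],[0,0,0],[0,0,0],[0,0,0],[0,0,0],[0,0,0]], "angular": [[0,0,0.7],[0,0,0.8],[0,0,0.8],[0,0,0.8],[0,0,0.8],[0,0,0.8],[0,0,0.8],[0,0,0.8],[0,0,0.8],[0,0,0.6],[0,0,0]], "jaw": [0,0,0,0,0,0,0,0,0,0,0]}'; python3 yw.py
```

```text
time: 25.05
tool_pos: [0.4629, 0.1195, 0.0279]
tool_rot: [-0.707, 0.707, -0.007, 0.007]
contact_force: [0.4, 0.7, -1.0]
gripper_width: 0.155
[0.4629 0.1195 0.0279] yaw 88.86 down [ 6.e-04 -3.e-04 -1.e+00] j [ 0.1  -0.12  2.09 -0.    1.17 -1.45]
```

```bash
python3 -m jog '{"offset": [[0,0,0],[0,0,0],[0,0,0]], "angular": [[0,0,0.3],[0,0,0.2],[0,0,0]], "jaw": [0,0,0]}'; python3 yw.py
python3 - <<'E'
from h import *
w=manip.grab_frame('wrist');a=manip.grab_frame('scene')
f=lambda im,x,y,w,h,s: cv2.resize(im[y:y+h,x:x+w],None,fx=s,fy=s,interpolation=cv2.INTER_CUBIC)
cv2.imwrite('pics/p13.png',np.hstack([f(a,195,125,80,96,5),f(w,150,80,200,240,2)]))
E
```

```text
time: 25.35
tool_pos: [0.4629, 0.1195, 0.0279]
tool_rot: [-0.707, 0.707, 0.012, -0.012]
contact_force: [0.1, -1.0, -1.1]
gripper_width: 0.155
[0.4629 0.1195 0.0279] yaw 91.89 down [ 4.e-04 -2.e-04 -1.e+00] j [ 0.1  -0.12  2.09 -0.    1.17 -1.51]
```

View pics/p13.png

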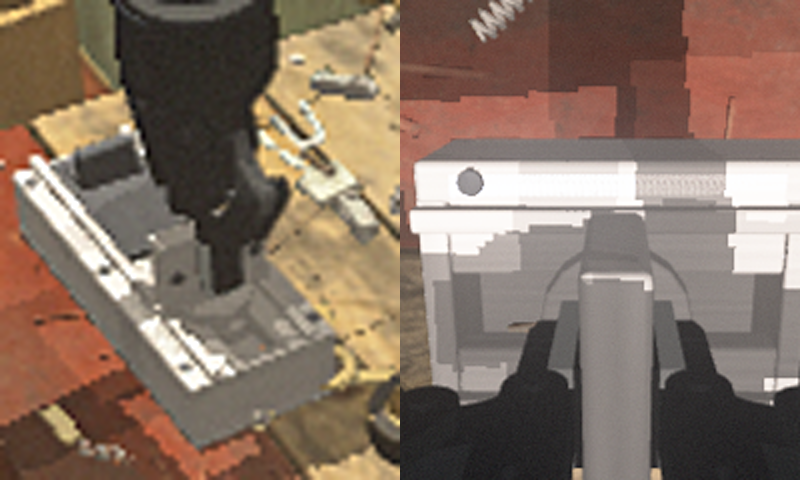

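The blade is square across the slot and the collar flat. I'll release and go straight up.

```bash
python3 -m jog '{"offset": [[0,0,0],[0,0,0],[0,0,0],[0,0,0],[0,0,0],[0,0,0]], "angular": [[0,0,0],[0,0,0],[0,0,0],[0,0,0],[0,0,0],[0,0,0]], "jaw": [20,25,30,35,40,40]}'; python3 -m jog '{"offset": [[0,0,0.05],[0,0,0.2],[0,0,0.4],[0,0,0.6],[0,0,0.6],[0,0,0.6],[0,0,0.6],[0,0,0.5],[0,0,0.3],[0,0,0.1],[0,0,0],[0,0,0]], "angular": [[0,0,0],[0,0,0],[0,0,0],[0,0,0],[0,0,0],[0,0,0],[0,0,0],[0,0,0],[0,0,0],[0,0,0],[0,0,0],[0,0,0]], "jaw": [40,40,40,40,40,40,40,40,40,40,40,40]}'
python3 - <<'E'
from h import *
st=manip.state();w=manip.grab_frame('wrist');a=manip.grab_frame('scene')
np.save('w14.npy',np.r_[st['tool_pos'],st['tool_rot']])
f=lambda im,x,y,w,h,s: cv2.resize(im[y:y+h,x:x+w],None,fx=s,fy=s,interpolation=cv2.INTER_CUBIC)
cv2.imwrite('pics/p14.png',np.hstack([f(a,195,125,80,96,5),f(w,200,100,100,120,4)]))
E
```

```text
time: 26.05
tool_pos: [0.4627, 0.1196, 0.0278]
tool_rot: [-0.707, 0.707, 0.012, -0.012]
contact_force: [-0.4, -0.4, -0.1]
gripper_width: 0.468
time: 27.25
tool_pos: [0.4619, 0.1195, 0.2237]
tool_rot: [-0.707, 0.707, 0.011, -0.013]
contact_force: [-0.6, -0.5, 0.4]
gripper_width: 0.468
```

View pics/p14.png

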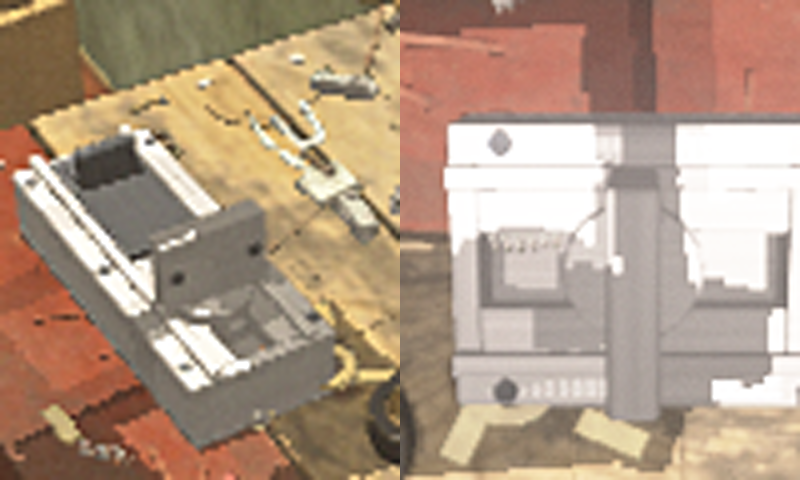

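```bash
python3 - <<'E'
from h import *
v=np.load('w14.npy'); c=cam('wrist',{'tool_pos':v[:3],'tool_rot':v[3:]})
def P(L,z): return np.array([onplane(c,((x-400+.5)/4-.5+200,(y+.5)/4-.5+100),z) for x,y in L])
p=P([(607,185),(656,185),(660,418),(608,418)],.094); d=(p[2]+p[3]-p[0]-p[1])/2
print('blade',p.mean(0),'len',np.linalg.norm(d),np.degrees(np.arctan2(d[1],d[0])))
q=P([(480,305),(785,305)],.042); d=q[1]-q[0]; print('slot edge',np.linalg.norm(d),np.degrees(np.arctan2(d[1],d[0])))
q=P([(450,405),(606,405)],.042)
print(manip.state()['contact_force'],manip.state()['time'])
w=manip.grab_frame('top');cv2.imwrite('pics/t15.png',cv2.resize(w[165:225,125:235],None,fx=7,fy=7))
E
python3 -m jog '{"offset": [[0,0.3,0.3],[0,0.6,0.3],[0,0.6,0],[0,0.6,0],[0,0.6,0],[0,0.3,0],[0,0,0],[0,0,0]], "angular": [[0,0,0],[0,0,0],[0,0,0],[0,0,0],[0,0,0],[0,0,0],[0,0,0],[0,0,0]], "jaw": [40,40,40,40,40,40,40,40]}'
python3 - <<'E'
from h import *
w=manip.grab_frame('top');a=manip.grab_frame('scene')
cv2.imwrite('pics/t15.png',np.hstack([cv2.resize(w[160:220,125:235],None,fx=4,fy=4,interpolation=2),cv2.resize(a[145:205,195:275],None,fx=4,fy=4,interpolation=2)]))
E
```

```text
blade [0.46146222 0.11999773 0.094     ] len 0.05964956025446065 2.494872644315055
slot edge 0.0894020719788575 91.90625099038304
[-0.32254413  0.50184266  0.12503485] 27.35
time: 28.2
tool_pos: [0.4626, 0.269, 0.2547]
tool_rot: [-0.707, 0.707, 0.012, -0.013]
contact_force: [0.1, -0.4, 0.7]
gripper_width: 0.47
```

View pics/t15.png

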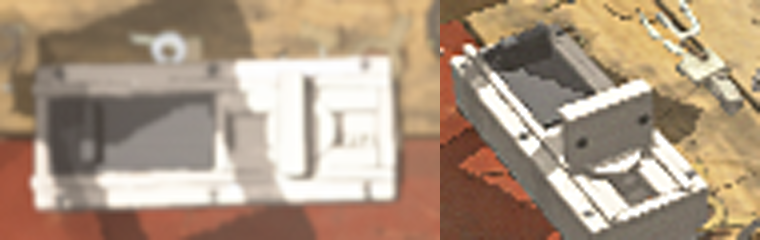

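The stop stands square: blade at 2.5° against a slot normal of 1.9°, within my pixel reading. Its collar is on the rail and the shutter is parked at its end. The arm is clear, so I'll hand in.

```bash
python3 -c "
from plant import manip
print(manip.job_done())"
```

```text
the job is handed in; nothing more can be done
None
```

The job is done and handed in at about 28 s of the 64 s allowed; no verdict was reported.

**What I did:** I slid the shutter to its end stop, where the push force rose to about 14 N. I then lifted the stop from its holder, carried it over the vice and lowered it into the slot with its head along the slot. It seated at the height I had predicted. I gave it a quarter turn, let go and moved the arm clear.

**Last checks:**
- **Stop:** it stands upright with its collar on the rail. The blade is square across the slot to about 0.6°, which is within my pixel-reading error.
- **Position:** the blade centre measured (0.4615, 0.120), and the slot centre (0.463, 0.1195).
- **Shutter:** it measured fully open to within about 1 mm before the stop went in, and the last pictures still show it open.
- **Contact:** force on the tool was near zero after release.

**What disagreed:** the real fingertips end about 28 mm short of the reported TCP. Because of this, my first push passed over the tab without touching it. I confirmed the difference with a light touch on the rail (about 8 N) and allowed for it in every later move.

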